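# Ready the carat scale for weighing stones

## Robot

A 7-joint arm with a two-finger parallel gripper is mounted at the origin on a cart in front of the work surface, level with it; the furniture and walls round the work are solid. World frame = base frame: x ahead of the robot, y to its left, z up, the work surface at z = 0. Lengths are in m, angles in rad, forces in N, time in s.
With the tool pointing down it reaches from about 0.4 to 0.85 m from the base axis. Payload 4.5 kg.
Tool frame: the origin (TCP) lies at the very end of the fingers, on their centre line; the grasp point (between the pads) lies 19 mm behind it; z points along the fingers, y is the line along which they close (so a half turn about z gives the same grasp; the last joint's range is limited). The gripper opens to 85 mm and grips with 20 to 120 N. Pads are 22 mm wide; open, the fingers measure 114 mm over their backs; the gripper's body (76 mm by 85 mm) begins 54 mm behind the grasp point. The pads swing forward as they close: fully open they stand 13 mm farther back than shut.
Start: joints at [1.35, 0.689, -0.195, 1.565, 0.157, 0.902, -0.215], TCP at [0.158, -0.605, 0.231] pointing down, gripper open.
Joint ranges: [-3.01, 3.01], [-0.46, 2.08], [-1.47, 1.51], [0.13, 2.56], [-1, 4.14], [0.04, 2.09], [-2.66, 2.66]. Speed limits (rad/s): [2.57, 2.57, 3.14, 3.14, 3.14, 3.14, 3.14].

## Interface

Orientations are given as a unit quaternion [x, y, z, w].
In Python, from plant import env gives the robot as it stands.
- The arm moves only by the tool drive_effector, called as a command line: name --argument value ..., lists and objects as JSON in quotes. Schema: {"type":"object","properties":{"plan":{"type":"object","properties":{"rows":{"type":"array","items":{"type":"array","items":{"type":"number"},"minItems":7,"maxItems":7},"minItems":1,"maxItems":8}},"additionalProperties":false,"required":["rows"]},"only":{"type":"string"},"quiet":{"type":"boolean"},"lines":{"type":"string"}},"required":["plan"],"additionalProperties":false}. plan is an object whose key "rows" holds a list of rows, 1 to 8 of them, each of 7 numbers: a rotation vector rx, ry, rz in rad, then dx, dy, dz in m, then the finger opening in m; each row shifts and turns the commanded pose from where the row before left it, along the tool's axes as they then stand; what a row does not reach is not made up. A row lasts 1/10 s, in which the tool goes at most 0.05 m and 0.15 rad, less where a joint would pass 70% of its speed; a pose out of reach is approached as far as the arm can. The fingers move at their own pace and stop on an object; the grip force is fixed at half the most. Time passes only in rows, so rows that do not move let the fingers close. The tool returns the time, the measured TCP pose, the force, the opening and the grip force at its end. only (a regular expression) keeps the lines of the reply that match it, lines (a string "A,B") keeps lines A to B, and quiet returns only ok. Input that does not fit is refused with a message, and nothing moves.
- env.state(): the state, without advancing time (a new reading comes with each control period).
- env.grab_frame(name): name is "side" or "top"; returns a dict with "pixels" (420x560x3 uint8, red, green, blue), "fx", "fy", "cx", "cy" (pixels), "T" (4x4, takes a point from camera to world coordinates). Camera axes: x right, y up, looking along -z (the intrinsics and any distortion apply to the point x, -y, -z); pixel columns grow to the right and rows downward; lengths in m; the calibration is good to about 2 mm. A picture is of the moment at which its call begins. There is no depth.
- env.hand_in(): hands the job in; it is judged then, once.
The state is a dict: "time": time; "joint_positions": joint angles; "joint_vel": joint speeds; "tau": joint torques, N m; "tcp_pos": TCP position; "ee_rot": TCP orientation; "force": force on the tool from outside, world axes, zero at the start; "torque": the same for the moment, N m; "finger_gap": finger opening in m; "finger_force": force on a finger pad.
Only numpy, scipy, OpenCV 4.12 (cv2) and the standard library are available. Lean on these libraries where they do the work, as an engineer would, in place of code of your own. Each camera call takes 0.05 s, during which the arm holds its last target. There are 200 camera calls.

## Task

Get the carat scale ready for weighing stones with the fingertips only: tap the round on key, then the square unit key to change it to carats, then push the open draught lid gently down until it is fully shut, and only then tap the wide tare key so that the empty dish is zeroed. Press each key lightly but all the way down and let it go, press no other key at any time (after the lid is shut, only the tare key), and pick nothing up. Do not touch the dish or the pan, and leave the scale and everything round it where they stand.

Things in the scene. Friction and masses are not known exactly. Their poses are not given: they have to be found in the camera images.
- scale: Carat scale, 210 mm deep (its x, front to back) x 160 wide (y, to its left), about 2.2 kg, loose on rubber feet. Origin: centre of the underside. White key deck 38 mm high at x = -103 to -55 mm with four grey keys in a row across it at x = -81; then a sloped display up to 53 mm; then a clear open-topped chamber, x = -22 to 104, y = +-72, rim 88 mm high, with a hinged draught lid.
- draught_lid (a joint): Angle of the draught lid (clear pane in a grey frame, hinged along the back of the chamber): 0 shut, 1.40 stop (nearly upright); starts at 0.85 to 1.30. Its stiff hinge keeps it where it is left; 1 to 2 N at the front rail moves it. To shut it, push its outer face from behind, over towards the keys and down.
- lid_hinge (a point): Middle of the lid's hinge line (along the scale's y), at x = 103 mm, z = 91.5 mm in the scale's frame.
- lid_rail (a point): On the lid's outer (upper) face, middle of the front rail of its frame: 121.5 mm from the hinge line, 4 mm above the hinge plane. Lid 146 mm wide, 127 long, 6 thick, with a 44 mm wide thumb tab in front that ends 142 mm from the hinge. When shut the outer face is 95.5 mm above the bench.
- on_key (a joint): Travel of the on key: 0 = up, 0.004 m = fully down; it springs back. About 1 N starts it and 3 N holds it down; so for all four keys.
- on_key_top (a point): Centre of the top of the on key: grey, round, 18 mm across, leftmost (y = +57 mm) in the row of four sprung keys on the flat deck at the front of the scale. Top 44 mm above the bench, 6 mm proud of the deck; z up.
- unit_key (a joint): Travel of the unit key (grams or carats): 0 = up, 0.004 m = fully down; it springs back.
- unit_key_top (a point): Centre of the top of the unit key: grey, square, 16 mm, second from the left (y = +19 mm) in the row of four sprung keys on the flat deck at the front of the scale. Top 44 mm above the bench.
- cal_key (a joint): Travel of the calibration key, which is to be left alone: 0 = up, 0.004 m = fully down.
- cal_key_top (a point): Centre of the top of the calibration key: grey, round, only 9 mm across, third from the left (y = -17 mm) in the row of four sprung keys on the flat deck at the front of the scale. Top 44 mm above the bench.
- tare_key (a joint): Travel of the tare key: 0 = up, 0.004 m = fully down; it springs back.
- tare_key_top (a point): Centre of the top of the tare key: grey, oblong, 26 mm wide (y) x 15 mm, rightmost (y = -55 mm) in the row of four sprung keys on the flat deck at the front of the scale. Top 44 mm above the bench.
- pan: Round steel weighing pan inside the chamber, 80 mm across, its top 54 mm above the bench, centre at x = +41 mm in the scale's frame. Origin: foot of its stem, 45 mm above the bench.
- stone_dish: Empty round metal dish, 60 mm across and 28 mm high, open on top, standing loose on the pan, 30 g; it clears the shut lid. Origin: centre of its underside, z up.
- stone_box_1: Small white stone box, 27x27x40 mm, loose on the bench beside the scale; origin: centre of its underside. A bystander.
- stone_box_2: Small white stone box, 27x27x40 mm, loose beside the scale; origin: centre of its underside. A bystander.
- stone_box_3: Small white stone box, 27x27x40 mm, loose beside the scale; origin: centre of its underside. A bystander.
- thread_pot: Small pale pot, 18 mm across, 28 high, loose on the bench to the right; origin: centre of its underside. A bystander.

How it is judged:
On the way, in this order (a step that is already met when the one before it is completed fails the run):
1. the on key is pressed down while the lid is still open (value of joint on_key above 0.003 m and value of joint draught_lid above 0.5 rad), for 0.05 s.
2. the unit key is pressed down, the on key let go (value of joint unit_key above 0.003 m and value of joint on_key below 0.0015 m and value of joint draught_lid above 0.5 rad), for 0.05 s.
3. the draught lid is shut (value of joint draught_lid below 0.04 rad), for 0.2 s.
4. the tare key is pressed down with the lid shut (value of joint tare_key above 0.003 m and value of joint draught_lid below 0.04 rad), for 0.05 s.
At the end, for the whole second after the job is handed in: The lid is shut (within 0.04 rad), all four keys are up again, the dish stands upright on the pan, and the scale stands within 12 mm of where it was, all at rest (value of joint draught_lid below 0.04 rad and value of joint each of on_key, unit_key, cal_key, tare_key below 0.001 m and horizontal distance between stone_dish and pan below 0.03 m and angle between stone_dish's own z axis and vertical below 0.1 rad and z of stone_dish in the frame of pan between 0.005 and 0.014 m and distance of scale from where it was at the start of the episode below 0.012 m and linear speed of each of scale, stone_dish below 0.01 m/s); the robot touches nothing.
It fails at once if a wrong key is pressed: the calibration key at any time, the tare key while the lid is open, the on or unit key once the lid is shut (value of joint cal_key above 0.0015 m or (value of joint tare_key above 0.003 m and value of joint draught_lid above 0.06 rad) or (value of joint draught_lid below 0.04 rad and value of joint any of on_key, unit_key above 0.003 m)).
It fails at once if the scale is pressed or knocked with more than 50 N (contact force between any of the arm, the fingers and scale above 50 N).
It fails at once if the lid is slammed (swung shut faster than 4 rad/s) (velocity of joint draught_lid below -4 rad/s).
It fails at once if the dish or the pan is touched, or the dish shifts more than 15 mm (distance of stone_dish from where it was at the start of the episode above 0.015 m or contact force between any of the fingers, the arm and stone_dish above 0.3 N or contact force between any of the fingers, the arm and pan above 0.3 N).
It fails at once if the scale is shifted or lifted more than 12 mm, or a bystander more than 15 mm (distance of scale from where it was at the start of the episode above 0.012 m or distance of any of stone_box_1, stone_box_2, stone_box_3, thread_pot from where it was at the start of the episode above 0.015 m).
It also fails if it takes over 48 s, if anything falls off the work surface, if the arm or the gripper's body presses on something with over 40 N, if the wrist force passes 120 N, or if a joint passes its speed limit or range.

## Working session

There is one attempt and no reset: what is moved stays moved. The work goes in short steps, Python scripts to look and compute and a tool call to move; the robot and the scene stay as the last step left them, time stands still between calls to the robot, and variables do not carry over. Pictures are saved under pics/ and viewed, at most 10 in all, crops included, and the job is handed in when it is done.

```bash
ls; mkdir -p pics
```

Run:
```python
from plant import env
import cv2
s=env.state()
print({k:s[k] for k in('time','tcp_pos','ee_rot','force','finger_gap')})
for n in('top','side'):
    f=env.grab_frame(n); cv2.imwrite(f'pics/{n}0.png',f['pixels'][:,:,::-1])
    print(n,{k:f[k] for k in f if k!='pixels'})
```

```text
pics
plant.py
{'time': 0.0, 'tcp_pos': array([ 0.15729818, -0.60419988,  0.2304668 ]), 'ee_rot': array([ 9.91888809e-01,  1.27105144e-01, -1.97997112e-04, -9.13245734e-04]), 'force': array([-0.236026  , -0.99487498,  0.17907488]), 'finger_gap': 0.08549527050748297}
top {'fx': 540.600605871804, 'fy': 540.600605871804, 'cx': 280.44744855712435, 'cy': 207.78830611203423, 'T': array([[ 0.02402779,  0.97677541, -0.2129142 ,  0.32584846],
       [-0.99970808,  0.02401661, -0.00263928, -0.07007404],
       [ 0.0025355 ,  0.21291547,  0.97706733,  1.17193009],
       [ 0.        ,  0.        ,  0.        ,  1.        ]])}
side {'fx': 485.46918073478344, 'fy': 485.46918073478344, 'cx': 278.5206177881414, 'cy': 210.70758140478972, 'T': array([[-0.93212293,  0.22174533, -0.28631427,  0.26920757],
       [-0.36208738, -0.55693283,  0.74747479,  0.75993967],
       [ 0.00629123,  0.80040917,  0.59942104,  0.7709739 ],
       [ 0.        ,  0.        ,  0.        ,  1.        ]])}
```

View pics/top0.png

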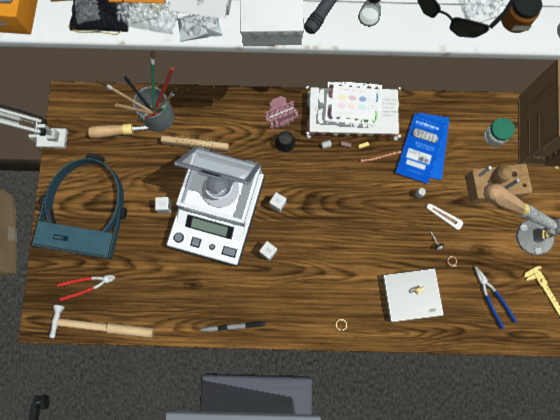

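View pics/side0.png

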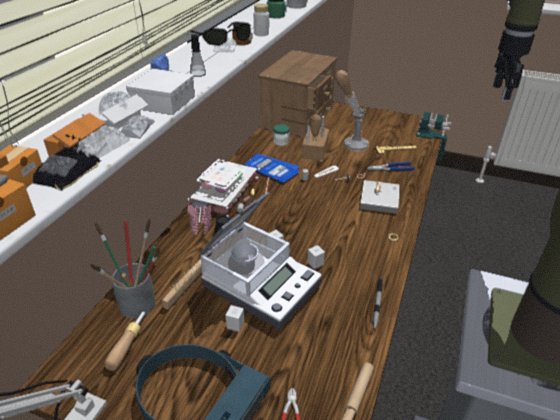

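The top view shows the scale at about (215,205), with keys at (178,238), (195,243), (211,247) and (229,252). The lid stands open at the back (175–258, 148–180), and the boxes are at (162,205), (278,202) and (268,250). In the side view the scale is at about (262,270), with its keys near (265–305, 272–310). I'll enlarge both.

Run:
```python
import cv2
a=cv2.imread('pics/top0.png')[140:270,160:290]; b=cv2.imread('pics/side0.png')[185:330,190:335]
cv2.imwrite('pics/topc.png',cv2.resize(a,(585,585),interpolation=cv2.INTER_CUBIC))
cv2.imwrite('pics/sidec.png',cv2.resize(b,(580,580),interpolation=cv2.INTER_CUBIC))
```

```text
(no output)
```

View pics/topc.png

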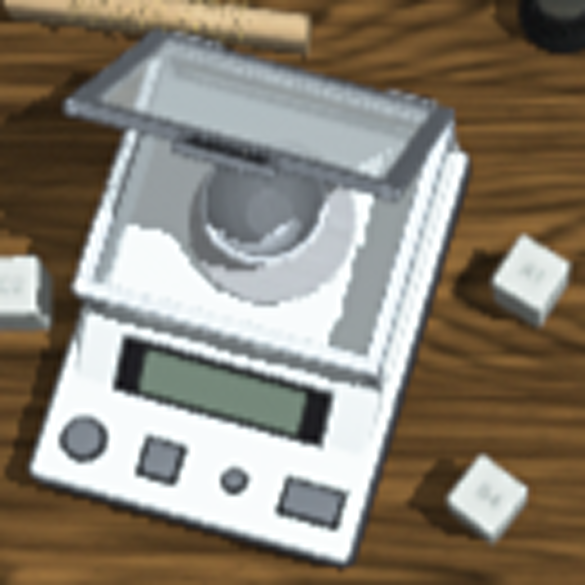

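View pics/sidec.png

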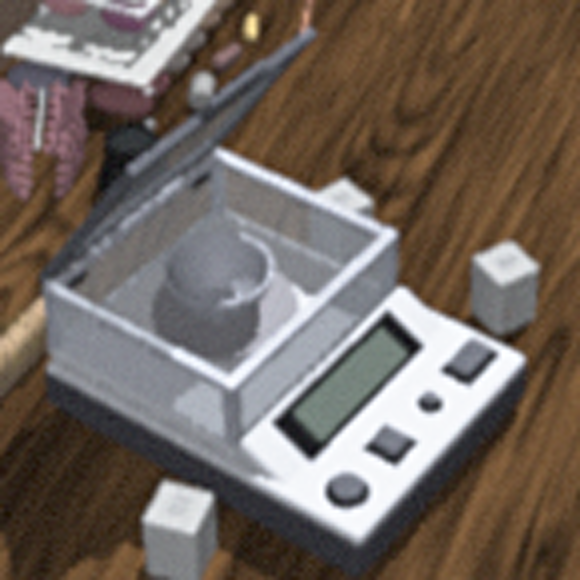

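The top crop shows keys at crop pixels on (84,439), unit (160,460), cal (234,481) and tare (312,502), with lid free-edge corners near (68,104) and (400,192). In the side crop the keys are at (347,490), (391,443), (430,402) and (469,360), and one free-edge corner is at (315,33). Next I'll triangulate these.

Create geo.py:
```python
import numpy as np, cv2
from scipy.optimize import least_squares
def cam(f): 
    K=np.array([[f['fx'],0,f['cx']],[0,f['fy'],f['cy']],[0,0,1]])
    T=f['T']@np.diag([1,-1,-1,1.]); return K@np.linalg.inv(T)[:3]
def proj(P,X): q=P@np.append(X,1); return q[:2]/q[2]
def tri(P1,P2,a,b):
    X=cv2.triangulatePoints(P1,P2,np.float64(a).reshape(2,1),np.float64(b).reshape(2,1)); return (X[:3]/X[3]).ravel()
```

Run:
```python
from plant import env
from geo import *
Pt,Ps=cam(env.grab_frame('top')),cam(env.grab_frame('side'))
t=np.array([(84,439),(160,460),(234,481),(312,502)])/4.5+[160,140]-.4
s=np.array([(347,490),(391,443),(430,402),(469,360)])/4+[190,185]-.4
k=np.array([(-.081,y,.044) for y in(.057,.019,-.017,-.055)])
for a,b in zip(t,s): print(tri(Pt,Ps,a,b).round(4))
def W(p,X): c,n=np.cos(p[2]),np.sin(p[2]); return np.array([p[0]+c*X[0]-n*X[1],p[1]+n*X[0]+c*X[1],X[2]+p[3]])
def r(p): return np.concatenate([np.r_[proj(Pt,W(p,X))-a,proj(Ps,W(p,X))-b] for a,b,X in zip(t,s,k)])
o=least_squares(r,[.4,.05,0,0]); p=o.x; print('pose',p.round(4),'px',o.fun.round(1))
# lid free-edge corners
tl=np.array([(68,104),(400,192)])/4.5+[160,140]-.4; sl=np.array([(315,33)])/4+[190,185]-.4
def L(th,d,y,h=.004): return W(p,np.array([.103-d*np.cos(th)+h*np.sin(th),y,.0915+d*np.sin(th)+h*np.cos(th)]))
def rl(q): return np.r_[proj(Pt,L(q[0],.127,.073))-tl[0],proj(Pt,L(q[0],.127,-.073))-tl[1],proj(Ps,L(q[0],.127,-.073))-sl[0]]
o=least_squares(rl,[1.]); th=o.x[0]; print('lid',th,o.fun.round(1))
print('rail',L(th,.1215,0),'hinge',W(p,np.array([.103,0,.0915])))
for th2 in np.arange(0,1.3,.2): print(th2,L(th2,.1215,0).round(4))
for n,X in zip('outc',k): print(n,W(p,X).round(4))
```

```text
[0.5049 0.1479 0.0404]
[0.4954 0.1114 0.0416]
[0.4866 0.0763 0.041 ]
[0.4776 0.0393 0.0409]
pose [ 0.5696  0.073  -0.2464 -0.003 ] px [-0.2 -0.7  0.7  0.1  0.1 -0.6  0.6  0.3 -0.1 -0.8  0.6  0.2 -0.1 -0.7
  0.7  0.2]
lid 0.9736493578518126 [-0.9 -0.5 -0.2  0.1 -0.   0.3]
rail [0.60649131 0.06374263 0.19120084] hinge [0.66953783 0.04788622 0.0884781 ]
0.0 [0.5517 0.0775 0.0925]
0.2 [0.5548 0.0767 0.1165]
0.4 [0.5625 0.0748 0.1395]
0.6000000000000001 [0.5745 0.0718 0.1604]
0.8 [0.5902 0.0678 0.1784]
1.0 [0.6091 0.0631 0.1929]
1.2000000000000002 [0.6305 0.0577 0.2032]
o [0.505 0.148 0.041]
u [0.4957 0.1112 0.041 ]
t [0.4869 0.0763 0.041 ]
c [0.4777 0.0394 0.041 ]
```

Keys triangulate consistently (z about 41 mm against 44 mm nominal, so roughly 3 mm of calibration bias). Scale yaw is -0.246 and the lid is at 0.97 rad, within its stated range. Now I'll turn the tool to match the scale, close the fingers and travel over.

Create go.py:
```python
import sys; from plant import env; import numpy as np
from scipy.spatial.transform import Rotation as R
s=env.state(); M=R.from_quat(s['ee_rot']).as_matrix()
x,y,z=map(float,sys.argv[1:4])
c,n=np.cos(-.2464),np.sin(-.2464); G=np.array([[c,n,0],[n,-c,0],[0,0,-1]])
print('t',round(s['time'],2),'tcp',s['tcp_pos'].round(4),'d_tool',(M.T@(np.array([x,y,z])-s['tcp_pos'])).round(4),'rot',R.from_matrix(M.T@G).as_rotvec().round(4),'F',s['force'].round(2))
```

```text
(no output)
```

drive_effector --plan '{"rows":[[0, 0, 0.125, 0, 0, 0, 0], [0, 0, 0.125, 0, 0, 0, 0], [0, 0, 0.125, 0, 0, 0, 0], [0, 0, 0.125, 0, 0, 0, 0], [0, 0, 0, 0.018, -0.045, 0, 0], [0, 0, 0, 0.018, -0.045, 0, 0], [0, 0, 0, 0.018, -0.045, 0, 0], [0, 0, 0, 0.018, -0.045, 0, 0]]}'

```text
time: 1.0
tcp_pos: [0.272, -0.446, 0.2313]
ee_rot: [0.992, -0.122, 0.0, -0.0]
force: [1.1, -0.4, -0.3]
finger_gap: -0.0
finger_force: 0.0
```

```bash
python3 go.py .42 -.25 .23
```

```text
t 1.0 tcp [ 0.272  -0.446   0.2313] d_tool [ 0.096  -0.2261  0.0013] rot [-0.0001 -0.0003  0.001 ] F [ 1.1  -0.37 -0.31]
```

drive_effector --plan '{"rows":[[0, 0, 0, 0.019, -0.045, 0, 0], [0, 0, 0, 0.019, -0.045, 0, 0], [0, 0, 0, 0.019, -0.045, 0, 0], [0, 0, 0, 0.019, -0.045, 0, 0], [0, 0, 0, 0.019, -0.045, 0, 0], [0, 0, 0, 0, -0.049, 0, 0], [0, 0, 0, 0, -0.049, 0, 0], [0, 0, 0, 0, -0.049, 0, 0]]}' --quiet true

```text
ok
```

```bash
python3 go.py .505 .148 .10
```

```text
t 1.8 tcp [ 0.4539 -0.1079  0.2313] d_tool [-0.0125 -0.2606  0.1313] rot [-0.     -0.0002  0.0013] F [ 1.45 -0.63  0.17]
```

drive_effector --plan '{"rows":[[0, 0, 0, -0.002, -0.044, 0, 0], [0, 0, 0, -0.002, -0.044, 0, 0], [0, 0, 0, -0.002, -0.043, 0.02, 0], [0, 0, 0, -0.002, -0.043, 0.025, 0], [0, 0, 0, -0.002, -0.043, 0.025, 0], [0, 0, 0, -0.002, -0.043, 0.025, 0], [0, 0, 0, 0, 0, 0.02, 0], [0, 0, 0, 0, 0, 0, 0]]}' --quiet true

```text
ok
```

```bash
python3 go.py .505 .148 .06
```

```text
t 2.6 tcp [0.5031 0.1464 0.1139] d_tool [ 0.0017 -0.0021  0.0539] rot [0.0025 0.0046 0.0046] F [-0.32 -1.01  0.32]
```

drive_effector --plan '{"rows":[[0, 0, 0, 0.002, -0.002, 0.02, 0], [0, 0, 0, 0, 0, 0.02, 0], [0, 0, 0, 0, 0, 0.014, 0], [0, 0, 0, 0, 0, 0, 0], [0, 0, 0, 0, 0, 0, 0]]}' --quiet true

```text
ok
```

```bash
python3 go.py .505 .148 .044
```

Run:
```python
from plant import env
import cv2,numpy as np
a=env.grab_frame('top')['pixels'][190:270,160:260,::-1]; b=env.grab_frame('side')['pixels'][220:320,230:330,::-1]
cv2.imwrite('pics/c1.png',np.hstack([cv2.resize(a,(400,320),interpolation=3),cv2.resize(b,(320,320),interpolation=3)]))
```

```text
t 3.1 tcp [0.5077 0.146  0.0629] d_tool [-0.0032 -0.0013  0.0189] rot [ 0.0002 -0.0004  0.0001] F [-0.01  1.08  0.05]
```

View pics/c1.png

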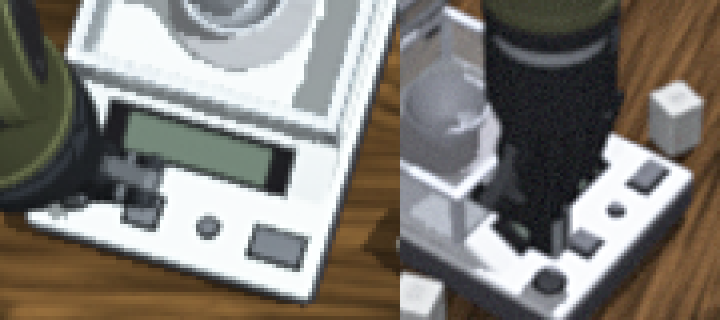

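Run:
```python
from plant import env
from geo import *
s=env.state()
f=env.grab_frame('top');g=env.grab_frame('side')
for X in (s['tcp_pos'],s['tcp_pos']+[0,0,.05],np.array([.505,.148,.041])):
  a=(proj(cam(f),X)-[160,190])*4; b=(proj(cam(g),X)-[230,220])*3.2+[400,0]; print(a.round(),b.round())
a=f['pixels'][170:250,150:230,::-1]; b=g['pixels'][240:320,250:330,::-1]
cv2.imwrite('pics/c2.png',np.hstack([cv2.resize(a,(400,400),interpolation=2),cv2.resize(b,(400,400),interpolation=2)]))
```

```text
[ 68. 173.] [547. 251.]
[ 49. 156.] [547. 193.]
[ 72. 186.] [551. 279.]
```

View pics/c2.png

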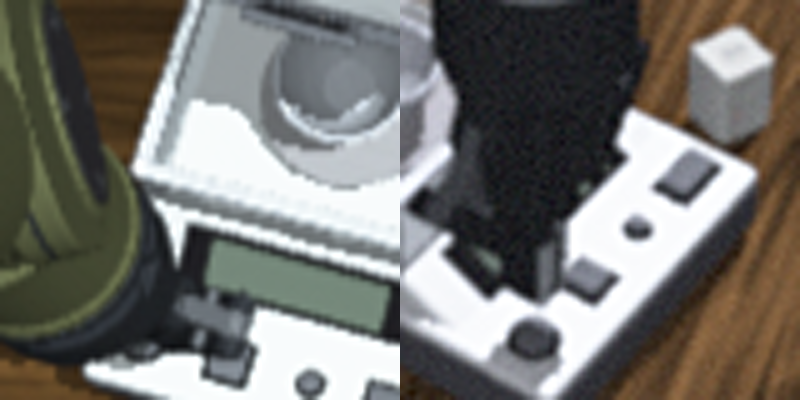

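The fingertip projects where it's seen (side crop about (540,300), on key at (532,338)), so the calibration agrees with the arm. Now for the on key.

drive_effector --plan '{"rows":[[0, 0, 0, -0.003, -0.001, 0.007, 0], [0, 0, 0, 0, 0, 0.007, 0], [0, 0, 0, 0, 0, 0, 0], [0, 0, 0, 0, 0, 0.002, 0], [0, 0, 0, 0, 0, 0.002, 0], [0, 0, 0, 0, 0, 0, 0]]}'

```text
time: 3.9
tcp_pos: [0.5049, 0.1483, 0.0441]
ee_rot: [0.992, -0.122, 0.0, 0.0]
force: [0.6, 0.0, 0.6]
finger_gap: 0.0002
finger_force: 0.4
```

```bash
python3 go.py .505 .148 .044
```

```text
t 3.9 tcp [0.5049 0.1483 0.0441] d_tool [0.0002 0.0003 0.0001] rot [ 0.0001 -0.0001  0.0012] F [0.63 0.03 0.62]
```

drive_effector --plan '{"rows":[[0, 0, 0, 0, 0, 0.002, 0], [0, 0, 0, 0, 0, 0, 0]]}'

```text
time: 4.1
tcp_pos: [0.5049, 0.1484, 0.0423]
ee_rot: [0.992, -0.122, 0.0, 0.0]
force: [-0.3, -1.0, 1.7]
finger_gap: 0.0004
finger_force: 0.9
```

drive_effector --plan '{"rows":[[0, 0, 0, 0, 0, 0.0015, 0], [0, 0, 0, 0, 0, 0, 0]]}'

```text
time: 4.3
tcp_pos: [0.5049, 0.1484, 0.0408]
ee_rot: [0.992, -0.122, 0.0, -0.0]
force: [0.1, -0.4, 2.2]
finger_gap: 0.0001
finger_force: 1.3
```

drive_effector --plan '{"rows":[[0, 0, 0, 0, 0, 0.001, 0], [0, 0, 0, 0, 0, 0, 0]]}'

```text
time: 4.5
tcp_pos: [0.5049, 0.1484, 0.0401]
ee_rot: [0.992, -0.122, 0.0, -0.0]
force: [-0.6, 0.4, 4.9]
finger_gap: 0.0
finger_force: 2.4
```

The key is fully down (4.9 N at z = 40.1 mm). Release it and move 38 mm over to the unit key.

drive_effector --plan '{"rows":[[0, 0, 0, 0, 0, 0.0005, 0], [0, 0, 0, 0, 0, 0, 0], [0, 0, 0, 0, 0, -0.008, 0], [0, 0, 0, 0, 0, -0.008, 0], [0, 0, 0, 0, 0.019, 0, 0], [0, 0, 0, 0, 0.019, 0, 0], [0, 0, 0, 0, 0, 0, 0], [0, 0, 0, 0, 0, 0, 0]]}'

```text
time: 5.3
tcp_pos: [0.4958, 0.1118, 0.0556]
ee_rot: [0.992, -0.123, 0.0, -0.0]
force: [-0.4, 0.6, 0.6]
finger_gap: -0.0003
finger_force: 0.0
```

```bash
python3 go.py .4957 .1112 .047
```

```text
t 5.3 tcp [0.4958 0.1118 0.0556] d_tool [0.     0.0006 0.0086] rot [-0.0005 -0.0003  0.0007] F [-0.42  0.64  0.56]
```

drive_effector --plan '{"rows":[[0, 0, 0, 0, 0.0005, 0.005, 0], [0, 0, 0, 0, 0, 0.004, 0], [0, 0, 0, 0, 0, 0.002, 0], [0, 0, 0, 0, 0, 0.002, 0], [0, 0, 0, 0, 0, 0.0015, 0], [0, 0, 0, 0, 0, 0, 0]]}'

```text
time: 5.9
tcp_pos: [0.4953, 0.1117, 0.0407]
ee_rot: [0.993, -0.122, -0.0, -0.0]
force: [-1.6, 1.4, 2.6]
finger_gap: 0.0
finger_force: 1.3
```

drive_effector --plan '{"rows":[[0, 0, 0, 0, 0, 0.0015, 0], [0, 0, 0, 0, 0, 0, 0]]}'

```text
time: 6.1
tcp_pos: [0.4955, 0.1116, 0.04]
ee_rot: [0.993, -0.122, 0.0, -0.0]
force: [-2.4, 2.5, 8.4]
finger_gap: -0.0001
finger_force: 4.1
```

The unit key is fully down (8.4 N). Next I'll rise straight up, then cross over behind the lid.

drive_effector --plan '{"rows":[[0, 0, 0, 0, 0, -0.02, 0], [0, 0, 0, 0, 0, -0.045, 0], [0, 0, 0, 0, 0, -0.045, 0], [0, 0, 0, 0, 0, -0.045, 0], [0, 0, 0, 0, 0, -0.045, 0], [0, 0, 0, 0, 0, -0.03, 0], [0, 0, 0, 0, 0, 0, 0]]}'

```text
time: 6.8
tcp_pos: [0.4982, 0.111, 0.2734]
ee_rot: [0.992, -0.123, 0.004, -0.002]
force: [1.0, -0.0, -0.5]
finger_gap: -0.0001
finger_force: 0.0
```

drive_effector --plan '{"rows":[[0, 0, 0, 0.03, 0.004, 0, 0], [0, 0, 0, 0.03, 0.005, 0, 0], [0, 0, 0, 0.03, 0.005, 0, 0], [0, 0, 0, 0.03, 0.005, 0, 0], [0, 0, 0, 0.026, 0, 0, 0], [0, 0, 0, 0, 0, 0, 0], [0, 0, 0, 0, 0, 0, 0]]}' --quiet true

```text
ok
```

```bash
python3 go.py .6327 .0571 .21
```

```text
t 7.5 tcp [0.6316 0.0566 0.2676] d_tool [ 0.0011 -0.0008  0.0576] rot [0.0014 0.0028 0.0003] F [-0.98  0.56  0.73]
```

Run:
```python
from plant import env
import cv2,numpy as np
a=env.grab_frame('top')['pixels'][130:270,150:290,::-1]; b=env.grab_frame('side')['pixels'][150:330,180:360,::-1]
cv2.imwrite('pics/c3.png',np.hstack([cv2.resize(a,(400,400),interpolation=3),cv2.resize(b,(400,400),interpolation=3)]))
```

```text
(no output)
```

View pics/c3.png

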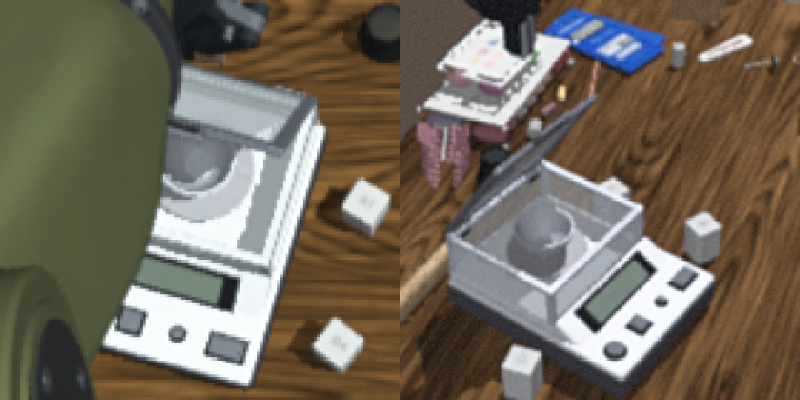

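The lid is still open. In the side crop the fingertips at (512,50) stand above and behind its edge at (595,95). I'll descend and begin the arc.

drive_effector --plan '{"rows":[[0, 0, 0, 0.001, 0, 0.02, 0], [0, 0, 0, 0, 0, 0.02, 0], [0, 0, 0, 0, 0, 0.02, 0], [0, 0, 0, 0, 0, 0.007, 0], [0, 0, 0, 0, 0, 0, 0]]}' --quiet true

```text
ok
```

```bash
python3 go.py .6204 .0603 .1887
```

```text
t 8.1 tcp [0.6321 0.0573 0.2015] d_tool [-0.012  -0.0001  0.0128] rot [0.0009 0.0025 0.002 ] F [ 0.62 -0.84  0.21]
```

drive_effector --plan '{"rows":[[0, 0, 0, -0.004, 0, 0.003, 0], [0, 0, 0, -0.004, 0, 0.003, 0], [0, 0, 0, -0.004, 0, 0.003, 0], [0, 0, 0, -0.004, 0, 0.003, 0], [0, 0, 0, 0, 0, 0, 0]]}'

```text
time: 8.6
tcp_pos: [0.6171, 0.0612, 0.1901]
ee_rot: [0.993, -0.122, -0.0, 0.0]
force: [0.0, -0.0, -0.4]
finger_gap: -0.0005
finger_force: 0.0
```

```bash
python3 go.py .6053 .0640 .1768
```

```text
t 8.6 tcp [0.6171 0.0612 0.1901] d_tool [-0.0121  0.0001  0.0133] rot [0.0002 0.001  0.0017] F [ 0.04 -0.03 -0.36]
```

drive_effector --plan '{"rows":[[0, 0, 0, -0.003, 0, 0.0033, 0], [0, 0, 0, -0.003, 0, 0.0033, 0], [0, 0, 0, -0.003, 0, 0.0033, 0], [0, 0, 0, -0.003, 0, 0.0033, 0], [0, 0, 0, -0.004, 0, 0.0043, 0], [0, 0, 0, -0.004, 0, 0.0043, 0], [0, 0, 0, -0.004, 0, 0.0043, 0], [0, 0, 0, -0.0035, 0, 0.0043, 0]]}'

```text
time: 9.4
tcp_pos: [0.591, 0.0676, 0.1595]
ee_rot: [0.992, -0.122, 0.0, 0.0]
force: [0.3, -0.0, 0.4]
finger_gap: -0.0002
finger_force: 0.2
```

```bash
python3 go.py .5904 .0678 .1597
```

```text
t 9.4 tcp [0.591  0.0676 0.1595] d_tool [-0.0006 -0.0001 -0.0002] rot [ 0.0001 -0.0001  0.0013] F [ 0.35 -0.    0.36]
```

Run:
```python
from plant import env
import cv2,numpy as np
a=env.grab_frame('top')['pixels'][130:270,150:290,::-1]; b=env.grab_frame('side')['pixels'][170:330,180:340,::-1]
cv2.imwrite('pics/c4.png',np.hstack([cv2.resize(a,(400,400),interpolation=3),cv2.resize(b,(400,400),interpolation=3)]))
```

```text
(no output)
```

View pics/c4.png

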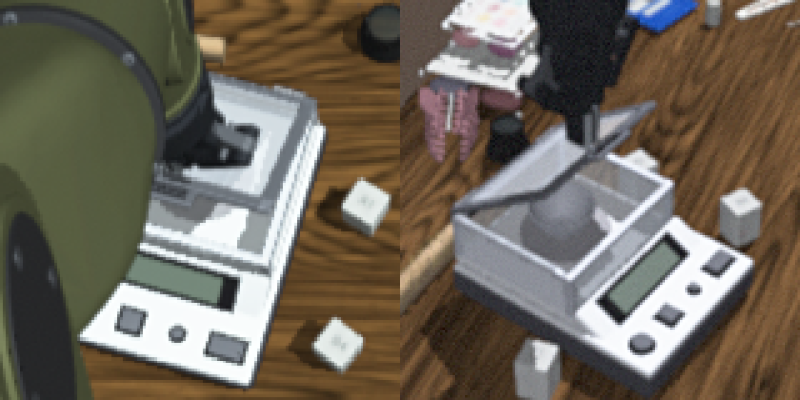

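The lid is following: it's now about 0.6 rad, with the fingertip at the front rail (585,150). I'll continue the arc.

drive_effector --plan '{"rows":[[0, 0, 0, -0.003, 0, 0.005, 0], [0, 0, 0, -0.003, 0, 0.005, 0], [0, 0, 0, -0.003, 0, 0.005, 0], [0, 0, 0, -0.003, 0, 0.005, 0], [0, 0, 0, -0.002, 0, 0.0055, 0], [0, 0, 0, -0.002, 0, 0.0055, 0], [0, 0, 0, -0.002, 0, 0.0055, 0], [0, 0, 0, -0.002, 0, 0.0055, 0]]}'

```text
time: 10.3
tcp_pos: [0.5718, 0.0723, 0.1174]
ee_rot: [0.992, -0.122, 0.0, 0.0]
force: [0.0, -0.9, -0.6]
finger_gap: -0.0001
finger_force: 0.2
```

drive_effector --plan '{"rows":[[0, 0, 0, -0.001, 0, 0.005, 0], [0, 0, 0, -0.001, 0, 0.005, 0], [0, 0, 0, -0.001, 0, 0.005, 0], [0, 0, 0, 0, 0, 0.004, 0], [0, 0, 0, 0, 0, 0, 0]]}'

```text
time: 10.8
tcp_pos: [0.5684, 0.0731, 0.0982]
ee_rot: [0.992, -0.122, -0.001, 0.0]
force: [-0.5, 0.1, -0.5]
finger_gap: 0.0002
finger_force: 0.0
```

```bash
python3 go.py .569 .073 .0955
```

```text
t 10.8 tcp [0.5684 0.0731 0.0982] d_tool [ 0.0006 -0.0001  0.0027] rot [0.0005 0.0011 0.0013] F [-0.51  0.07 -0.48]
```

drive_effector --plan '{"rows":[[0, 0, 0, -0.005, 0, 0.001, 0], [0, 0, 0, 0, 0, 0.0012, 0], [0, 0, 0, 0, 0, 0.001, 0], [0, 0, 0, 0, 0, 0, 0]]}'

```text
time: 11.2
tcp_pos: [0.564, 0.0744, 0.0957]
ee_rot: [0.993, -0.122, -0.0, 0.0]
force: [-0.5, 0.1, -0.4]
finger_gap: 0.0
finger_force: 0.0
```

drive_effector --plan '{"rows":[[0, 0, 0, 0, 0, 0.001, 0], [0, 0, 0, 0, 0, 0, 0]]}'

```text
time: 11.4
tcp_pos: [0.5641, 0.0744, 0.0954]
ee_rot: [0.992, -0.122, 0.0, -0.0]
force: [-1.7, -0.6, 6.1]
finger_gap: -0.0004
finger_force: 3.2
```

A hard stop at z = 95.4 mm with 6 N matches the shut height of 95.5 mm. Hold briefly, lift, check the lid in one picture on the way, and move to the tare key.

drive_effector --plan '{"rows":[[0, 0, 0, 0, 0, 0.0005, 0], [0, 0, 0, 0, 0, 0, 0], [0, 0, 0, 0, 0, -0.01, 0], [0, 0, 0, 0, 0, -0.025, 0], [0, 0, 0, -0.03, 0.02, 0, 0], [0, 0, 0, -0.03, 0.02, 0, 0], [0, 0, 0, -0.015, 0.015, 0, 0], [0, 0, 0, 0, 0, 0, 0]]}' --quiet true

```text
ok
```

```bash
python3 go.py .4777 .0394 .055
```

Run:
```python
from plant import env
import cv2,numpy as np
a=env.grab_frame('top')['pixels'][130:270,150:290,::-1]; b=env.grab_frame('side')['pixels'][170:330,180:340,::-1]
cv2.imwrite('pics/c5.png',np.hstack([cv2.resize(a,(400,400),interpolation=3),cv2.resize(b,(400,400),interpolation=3)]))
```

```text
t 12.2 tcp [0.4746 0.0371 0.1296] d_tool [ 0.0027 -0.0032  0.0746] rot [ 0.0026  0.0034 -0.0011] F [ 0.76 -0.43  0.5 ]
```

View pics/c5.png

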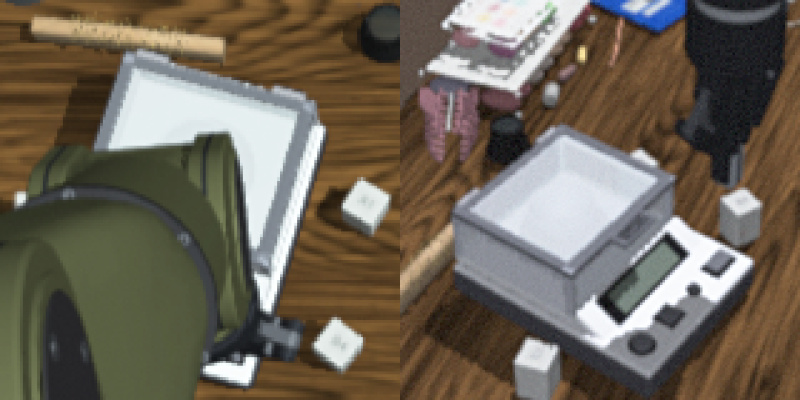

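The lid is shut, the scale hasn't moved, and the boxes are clear of the fingers. Now the tare key.

drive_effector --plan '{"rows":[[0, 0, 0, 0.002, -0.001, 0.025, 0], [0, 0, 0, 0, 0, 0.025, 0], [0, 0, 0, 0, 0, 0.02, 0], [0, 0, 0, 0, 0, 0, 0], [0, 0, 0, 0, 0, 0, 0]]}' --quiet true

```text
ok
```

```bash
python3 go.py .4777 .0394 .047
```

```text
t 12.8 tcp [0.4812 0.0401 0.0592] d_tool [-0.0033  0.0016  0.0122] rot [-0.0004 -0.0008  0.0017] F [ 0.32 -0.08 -0.03]
```

drive_effector --plan '{"rows":[[0, 0, 0, -0.003, 0.0015, 0.006, 0], [0, 0, 0, 0, 0, 0.006, 0], [0, 0, 0, 0, 0, 0.002, 0], [0, 0, 0, 0, 0, 0.002, 0], [0, 0, 0, 0, 0, 0.002, 0], [0, 0, 0, 0, 0, 0, 0]]}'

```text
time: 13.4
tcp_pos: [0.477, 0.0389, 0.0412]
ee_rot: [0.993, -0.122, 0.0, 0.0]
force: [-0.0, 0.2, 2.3]
finger_gap: 0.0
finger_force: 1.2
```

drive_effector --plan '{"rows":[[0, 0, 0, 0, 0, 0.0015, 0], [0, 0, 0, 0, 0, 0, 0]]}'

```text
time: 13.6
tcp_pos: [0.477, 0.0389, 0.04]
ee_rot: [0.992, -0.122, 0.0, -0.0]
force: [-0.4, 0.0, 5.1]
finger_gap: 0.0001
finger_force: 2.6
```

The tare key is fully down (5.1 N at 40 mm). Release it, retreat and hand in.

drive_effector --plan '{"rows":[[0, 0, 0, 0, 0, 0.0005, 0], [0, 0, 0, 0, 0, 0, 0], [0, 0, 0, 0, 0, -0.01, 0], [0, 0, 0, 0, 0, -0.03, 0], [0, 0, 0, 0, 0, -0.04, 0], [0, 0, 0, 0, 0, -0.04, 0], [0, 0, 0, 0, 0, 0, 0], [0, 0, 0, 0, 0, 0, 0]]}'

```text
time: 14.4
tcp_pos: [0.4773, 0.039, 0.1603]
ee_rot: [0.992, -0.122, 0.001, -0.0]
force: [-0.8, -0.1, -0.4]
finger_gap: 0.0002
finger_force: 0.0
```

drive_effector --plan '{"rows":[[0, 0, 0, 0, 0, 0, 0], [0, 0, 0, 0, 0, 0, 0]]}' --quiet true

```text
ok
```

```bash
python3 -c "
from plant import env
print(env.hand_in())"
```

```text
the job is handed in; nothing more can be done
None
```

I pressed the on key and then the unit key fully down, shut the lid gently, tapped the tare key fully down, and handed the job in at about 14.6 s of the 48 s allowed; the hand-in returned no verdict.

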